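Open the child-proof vitamin tub at the reading table

TASK

Take the child-proof cap off the vitamin tub that is clamped in the wooden block: squeeze the cap's two side tabs fully in and, while keeping them squeezed, turn it anticlockwise until you feel it meet its stop, ease it back a few degrees and lift it slowly straight off. Set the cap down gently, right way up, inside the shallow wooden tray and let go of it. Be gentle: do not crush the tabs, wrench the cap against its stops or pull on it while it is still caught, and leave the mug, the small jar and the spectacle case where they are.

Things in the scene. Friction and masses are not known exactly. Their poses are not given: they have to be found in the camera images.
- cap_grip (a point): Grasp centre of the loose cap, on its axis, 30 mm above its lower rim, half-way up its side tabs. Grey ribbed cap, 49 mm in diameter, 39 mm high, about 75 g; z up. A tab stands out at its +y and its -y side: flat outer face 22 mm wide, 18 mm high, square to y; faces 62 mm apart when free, 50 mm when both are fully squeezed in. Shut at the start, rim 2 mm above the tub's shoulder.
- cap: The same cap, origin at its rim. Turns off anticlockwise seen from above (yaw grows). It comes free after 20 to 75 degrees and meets a stop 10 degrees later; where cannot be seen. Eased back 3 to 5 degrees from the stop it lifts freely; hard against it it jams. Turns freely (under 0.1 N m) till the stop, which gives by 0.1 N m per degree. Play 1 mm. Off the neck once 40 mm up. Cracks above 40 N on the tub: at most 0.3 N m on the stop.
- tab_a (a joint): How far the tab on the cap's +y side is pressed in: 0 free, 0.006 m fully in. Sprung: starts to move at 3 N, fully in at 8 N. Unless it is in by 5 mm or more, its foot catches on a post on the tub's shoulder and the cap cannot be turned off. A squeeze (grip) of 12 to 20 N is right; above 35 N it is crushed.
- tab_b (a joint): The same for the tab on the cap's -y side.
- tub: White round vitamin tub, 72 mm in diameter, fixed in a wooden block 120 mm square, 18 mm high, screwed to the table. Origin on its axis at the table, z up. Flat shoulder 80 mm above the table; the neck under the cap is 34 mm in diameter and rises 34 mm above the shoulder. Posts 8 mm high stand on the shoulder 27 to 33 mm from the axis: finger tips must pass above them.
- tray: Shallow square wooden tray fixed to the table, 160 mm by 160 mm outside, rim 10 mm high, walls 5 mm thick, inner floor 5 mm above the table. Origin at the centre of its underside, sides along x and y.
- mug: White ceramic mug, 82 mm across and 95 mm high; bystander, origin under its centre.
- jar: Small amber jar with a metal lid, 48 mm across and 75 mm high; bystander, origin under its centre.
- case: Black spectacle case 60 mm by 155 mm by 34 mm high; bystander, origin under its centre.
Mind the look-alikes: they are no part of the job. What is shaped like the tub but blue or purple is not meant.

How it is judged:
On the way, in this order (a step that is already met when the one before it is completed fails the run):
1. both tabs are squeezed in (4.5 mm or more) while the cap is still on the neck (value of joint each of tab_a, tab_b above 0.0045 m and z of cap in the frame of tub below 0.088 m), for 0.2 s.
2. the cap is lifted off the neck, clear above it (z of cap in the frame of tub above 0.117 m), for 0.1 s.
At the end, for the whole second after the job is handed in: The cap stands right way up (within 0.1 rad) and at rest on the tray's floor, its rim less than 9 mm above the table and its axis within 55 mm of the tray's centre along each side of the tray, both tabs sprung out again (x of cap in the frame of tray between -0.055 and 0.055 m and y of cap in the frame of tray between -0.055 and 0.055 m and z of cap in the frame of tray below 0.009 m and angle between cap's own z axis and vertical below 0.1 rad and linear speed of cap below 0.02 m/s and angular speed of cap below 0.2 rad/s and value of joint each of tab_a, tab_b below 0.0015 m); the robot touches nothing.
It fails at once if a tab is crushed (fingers press on the cap and its tabs with more than 70 N in all) (contact force between the fingers and cap above 70 N).
It fails at once if the cap is wrenched or pulled: cap and tub press on each other with more than 40 N in all (contact force between cap and tub above 40 N).
It fails at once if the cap is put down hard (more than 30 N on the tray) (contact force between cap and tray above 30 N).
It fails at once if a bystander is moved by more than 15 mm (distance of any of mug, jar, case from where it was at the start of the episode above 0.015 m).
It also fails if it takes over 72 s, if anything falls off the work surface, if the arm or the gripper's body presses on something with over 40 N, if the wrist force passes 120 N, or if a joint passes its speed limit or range.

ROBOT

A 6-joint arm with a two-finger parallel gripper is mounted at the origin on the work surface. World frame = base frame: x ahead of the robot, y to its left, z up, the work surface at z = 0. Lengths are in m, angles in rad, forces in N, time in s.
With the tool pointing down it reaches from about 0.35 to 1 m from the base axis. Payload 7.1 kg.
Tool frame: the origin (TCP) lies between the finger pads; the fingertips stand 22 mm ahead of it and the grasp point (between the pads) lies 3 mm ahead of it; z points along the fingers, y is the line along which they close (so a half turn about z gives the same grasp; the last joint's range is limited). The gripper opens to 85 mm and grips with 20 to 120 N. Pads are 22 mm wide; open, the fingers measure 114 mm over their backs; the gripper's body (76 mm by 85 mm) begins 54 mm behind the grasp point. The pads swing forward as they close: fully open they stand 13 mm farther back than shut.
Start: joints at [-1.166, 0.423, 1.63, -0, 1.089, -0.019], TCP at [0.257, -0.57, 0.253] pointing down, gripper open.
Joint ranges: [-3, 3], [-0.9, 2.11], [0.09, 2.58], [-1.31, 4.45], [0.11, 2.69], [-2.54, 2.54]. Speed limits (rad/s): [2.39, 2.39, 3.01, 3.14, 3.14, 3.14].

INTERFACE

Orientations are given as a rotation vector (axis times angle).
In Python, from rig import manip gives the robot as it stands. The module is installed in compiled form; this text tells all that it offers. Calls block until the motion is done:
- manip.move_to(position, orientation): joint-space move of the TCP to a pose.
- manip.servo_line(position, orientation=None, rate=0.15): straight line of the TCP; orientation=None keeps the orientation; rate is the mean speed in m/s.
- manip.set_joints(angles): joint-space move.
- manip.command_gripper(opening, f_grip=None): finger opening in m; f_grip is the grip in N (None keeps the last); returns when the fingers have stopped.
- manip.hold(seconds).
- manip.solve_ik(position, orientation): joint angles nearest the present ones, or None.
- manip.camera(name): name is "scene" or "top"; returns a dict with "image" (420x560x3 uint8, red, green, blue), "fx", "fy", "cx", "cy" (pixels), "cam_to_world" (4x4, takes a point from camera to world coordinates). Camera axes: x right, y down, z forward; pixel columns grow to the right and rows downward; lengths in m; the calibration is good to about 2 mm. A picture is of the moment at which its call begins. There is no depth.
A pose or a line that the arm cannot do raises manip.IKError and nothing moves.
- manip.sign_off(): hands the job in; it is judged then, once.
Readings, each from a call of its own:
- manip.get_time(): time.
- manip.get_joint_positions(): joint angles.
- manip.get_joint_vel(): joint speeds.
- manip.get_tau(): joint torques, N m.
- manip.get_position(): TCP position.
- manip.get_ee_rot(): TCP orientation.
- manip.get_contact_force(): force on the tool from outside, world axes, zero at the start.
- manip.get_torque(): the same for the moment, N m.
- manip.get_width(): finger opening in m.
- manip.get_grip_force(): force on a finger pad.
Only numpy, scipy, OpenCV 4.12 (cv2) and the standard library are available. Lean on these libraries where they do the work, as an engineer would, in place of code of your own. Each camera call takes 0.05 s, during which the arm holds its last target. There are 200 camera calls.

## Working session

There is one attempt and no reset: what is moved stays moved. The work goes in short steps, each a Python script; the robot and the scene stay as the last script left them, time stands still between calls to the robot, and variables do not carry over. Pictures are saved under pics/ and viewed, at most 10 in all, crops included, and the job is handed in when it is done.

```bash
mkdir -p pics
python3 - <<'E'
from rig import manip
import cv2,pickle
for n in("scene","top"):
    c=manip.camera(n);cv2.imwrite(f"pics/{n}0.png",c["image"][:,:,::-1]);pickle.dump(c,open(f"{n}0.pkl","wb"))
    print(n,c["fx"],c["cx"],c["cy"],c["cam_to_world"].round(3).tolist())
print(manip.get_time(),manip.get_ee_rot(),manip.get_position(),manip.get_contact_force(),manip.get_torque(),manip.get_width())
E
```

```text
scene 395.1280099272309 277.4413847204023 206.06606447669768 [[0.117, 0.635, -0.763, 1.358], [0.993, -0.071, 0.093, -0.218], [0.005, -0.769, -0.639, 0.785], [0.0, 0.0, 0.0, 1.0]]
top 539.5198921582677 280.31798838957206 223.32960124354454 [[-0.025, -0.998, 0.051, 0.454], [-1.0, 0.026, 0.012, -0.137], [-0.013, -0.05, -0.999, 1.294], [0.0, 0.0, 0.0, 1.0]]
0.1 [-3.06998431e+00 -6.60411126e-01  4.10926646e-04] [ 0.25685638 -0.56927056  0.25262649] [-0.50360179  0.55005731  0.30376561] [ 3.01195570e-02 -7.65668437e-03 -3.35279156e-05] 0.08534372713180195
```

View pics/top0.png

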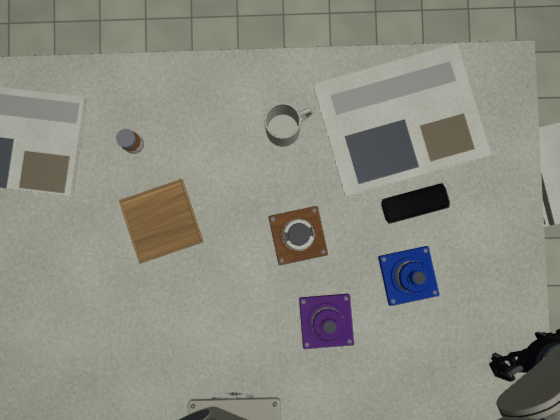

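View pics/scene0.png

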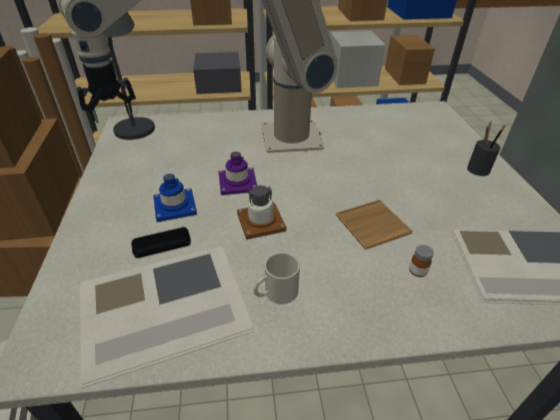

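The top view shows three tub shapes: a white tub in a wooden block at (298,235), a blue one at (409,275) and a purple one at (327,321). The white one fits the description. The tray is at (161,221), the mug at (283,125), the jar at (130,140) and the case at (415,203). I'll confirm the tub in one enlarged crop.

Run:
```python
import cv2,numpy as np
a=cv2.imread("pics/top0.png")[200:270,263:333];b=cv2.imread("pics/scene0.png")[175:245,225:295]
o=np.hstack([cv2.resize(x,(400,560),interpolation=cv2.INTER_CUBIC) if 0 else cv2.resize(x,(400,400),interpolation=cv2.INTER_CUBIC) for x in(a,b)])
cv2.imwrite("pics/crop1.png",o)
```

```text
(no output)
```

View pics/crop1.png

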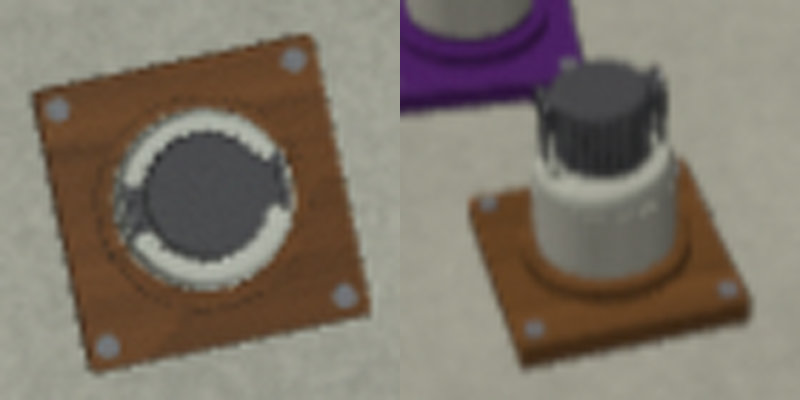

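The crop confirms it: a white tub in a wooden block with a grey ribbed cap. The cap's tabs are at left (130,210) and right (285,180) in the crop, so the line through them runs roughly parallel to the block's side. Next I'll measure the cap and the tray on rectified planes.

```bash
cat > geo.py <<'E'
import cv2,pickle,numpy as np
def H(c,z,x0,y0,half,s):
    "homography rectified px -> image px; rect px (u,v): x=x0+half-v*s, y=y0+half-u*s (x up, y left)"
    K=np.array([[c["fx"],0,c["cx"]],[0,c["fy"],c["cy"]],[0,0,1]]);T=np.linalg.inv(c["cam_to_world"])
    P=K@T[:3]; W=np.array([[0,-s,x0+half],[-s,0,y0+half],[0,0,z],[0,0,1]])
    return P@W
def rect(c,z,x0,y0,half,s):
    n=int(2*half/s); return cv2.warpPerspective(c["image"],H(c,z,x0,y0,half,s),(n,n),flags=cv2.INTER_CUBIC|cv2.WARP_INVERSE_MAP)
def pt(c,u,v,z):
    T=c["cam_to_world"];d=T[:3,:3]@[(u-c["cx"])/c["fx"],(v-c["cy"])/c["fy"],1];o=T[:3,3]
    return o+d*(z-o[2])/d[2]
E
python3 - <<'E'
from geo import *
c=pickle.load(open("top0.pkl","rb"));s0=pickle.load(open("scene0.pkl","rb"))
p=pt(c,298.9,234.1,.121);print("cap",p,"tray",pt(c,161,221,.01))
I=rect(c,.121,p[0],p[1],.05,.00025);J=rect(s0,.121,p[0],p[1],.05,.00025)
cv2.imwrite("pics/rect1.png",np.hstack([I,J])[:,:,::-1])
for n,A in(("top",I),("scene",J)):
    g=cv2.cvtColor(A,cv2.COLOR_RGB2HSV); m=((g[...,2]<110)&(g[...,1]<60)).astype('uint8')*255
    mo=cv2.morphologyEx(m,cv2.MORPH_OPEN,cv2.getStructuringElement(2,(101,101)))
    k=max(cv2.findContours(mo,0,1)[0],key=cv2.contourArea);(u,v),r=cv2.minEnclosingCircle(k);M=cv2.moments(k)
    u,v=M['m10']/M['m00'],M['m01']/M['m00']
    print(n,"centre",p[0]+.05-v*.00025,p[1]+.05-u*.00025,"eq r",np.sqrt(M['m00']/np.pi)*.25)
    # block plane edge / tray
    if n=="top":
        yy,xx=np.nonzero(m);d=np.hypot(xx-u,yy-v)*.25;a=np.arctan2(-(yy-v),xx-u)
        for lo,hi in((26.5,28.5),(28.5,31),(26.5,31)):
            q=a[(d>lo)&(d<hi)];print(lo,hi,len(q),"axis deg (image ccw)",np.degrees(np.angle(np.exp(2j*q).sum())/2), abs(np.exp(2j*q).mean()))
def quad(z,x0,y0,hf,lo,hi,name):
    A=rect(c,z,x0,y0,hf,.0005);g=cv2.cvtColor(A,cv2.COLOR_RGB2HSV);m=cv2.inRange(g,lo,hi);m=cv2.morphologyEx(m,cv2.MORPH_CLOSE,np.ones((60,60)))
    m=cv2.morphologyEx(m,cv2.MORPH_OPEN,np.ones((9,9)))
    k=max(cv2.findContours(m,0,1)[0],key=cv2.contourArea);(u,v),w,an=cv2.minAreaRect(k)
    print(name,x0+hf-v*.0005,y0+hf-u*.0005,np.array(w)*.5,"angle",an)
t=pt(c,161,221,.01);quad(.01,t[0],t[1],.13,(5,90,40),(25,255,255),"tray")
quad(.018,p[0],p[1],.095,(5,90,40),(25,255,255),"block")
E
```

```text
cap [ 0.48895117 -0.16316759  0.121     ] tray [0.53210307 0.16291641 0.01      ]
top centre 0.48965899209920916 -0.16243611473383218 eq r 24.66958872813897
26.5 28.5 1131 axis deg (image ccw) 10.40002006020243 0.9324931956994454
28.5 31 1594 axis deg (image ccw) 9.983448520649238 0.9253188525703309
26.5 31 2725 axis deg (image ccw) 10.157125858431813 0.9282726762826958
scene centre 0.5056756528422389 -0.16269142620414928 eq r 34.44965343658033
tray 0.5326187524386365 0.16364660870637715 [159.5900116  159.80140686] angle 72.46149444580078
block 0.4896010454493587 -0.16314261703467464 [118.56943512 118.50868225] angle 79.49699401855469
```

View pics/rect1.png

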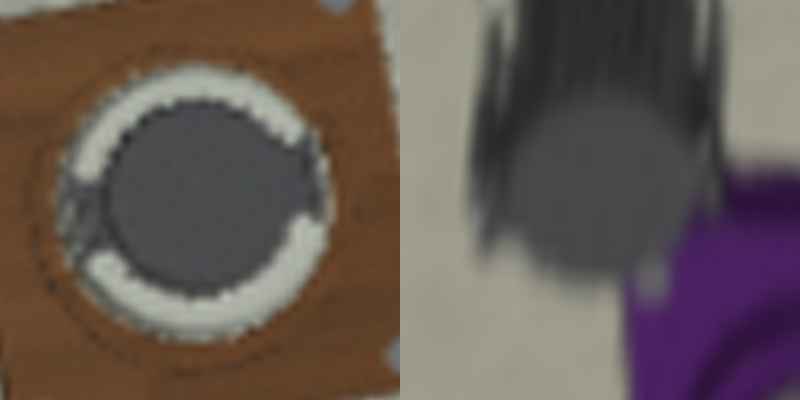

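The cap is at about (0.4897, -0.163) and the block's centre agrees to 1 mm. The cap's yaw is about 10.3°, matching the block at 10.5°. The tray is at (0.5326, 0.1636), yaw about -17.5°. The sizes check out: 49.3 mm cap, 160 mm tray, 119 mm block. Now I'll check the IK and approach.

```bash
cat > hlp.py <<'E'
from rig import manip
import numpy as np
from scipy.spatial.transform import Rotation as R
def ori(phi):  # phi: world angle (deg) of tool y axis, tool down
    c,s=np.cos(np.radians(phi)),np.sin(np.radians(phi))
    return R.from_matrix(np.array([[-s,c,0],[c,s,0],[0,0,-1]])).as_rotvec()
def phi():
    y=R.from_rotvec(manip.get_ee_rot()).as_matrix()[:,1];return np.degrees(np.arctan2(y[1],y[0]))
def ft(n=5):
    a=[]
    for _ in range(n):
        a.append(np.r_[manip.get_contact_force(),manip.get_torque()])
        manip.hold(.02)
    return np.mean(a,0)
E
python3 - <<'E'
from hlp import *
X,Y=.4897,-.163
for b in(100.3,-79.7):
    for d in(0,90):
        q=manip.solve_ik([X,Y,.115],ori(b+d));print(b,d,None if q is None else np.round(q,3))
q=manip.solve_ik([.5326,.1636,.04],ori(-17.5+90));print(q)
E
```

```text
100.3 0 [-0.344  0.478  1.954 -0.     0.709 -2.095]
100.3 90 None
-79.7 0 [-0.344  0.478  1.954 -0.     0.709  1.047]
-79.7 90 [-0.344  0.478  1.954 -0.     0.709 -0.524]
[ 2.76663959e-01  6.51430657e-01  1.87710173e+00 -4.44089210e-16
  6.13060269e-01 -9.88699749e-01]
```

Run:
```python
from hlp import *
X,Y=.4897,-.163
manip.move_to([X,Y,.24],ori(-79.7)); print(manip.get_time(),manip.get_position(),phi())
t=manip.get_time();q=np.array(manip.get_joint_positions())
q[5]-=np.radians(1);manip.set_joints(q);t1=manip.get_time();print("1deg",t1-t,phi())
q[5]+=np.radians(1);manip.set_joints(q)
a=[ft(1) for _ in range(6)];print("noise",np.std(a,0).round(3),np.mean(a,0).round(3))
manip.servo_line([X,Y,.16],ori(-79.7),rate=.1);print(manip.get_time(),manip.get_position(),ft().round(3))
import cv2
for n in("scene","top"):
    c=manip.camera(n);cv2.imwrite(f"pics/{n}_a.png",c["image"][:,:,::-1])
a=cv2.resize(cv2.imread("pics/scene_a.png")[130:250,200:320],(400,400),interpolation=2);b=cv2.resize(cv2.imread("pics/top_a.png")[180:290,243:353],(400,400),interpolation=2)
cv2.imwrite("pics/a.png",np.hstack([a,b]))
```

```text
1.8083 [ 0.4897379  -0.1636815   0.24009011] -79.73532697733918
1deg 0.25 -78.79823434669908
noise [0.455 0.507 0.577 0.026 0.015 0.019] [-0.007  0.268 -0.041 -0.001 -0.011 -0.012]
3.3583 [ 0.49011743 -0.16314742  0.16043671] [ 0.561 -0.225 -0.255  0.002  0.01   0.012]
```

View pics/a.png

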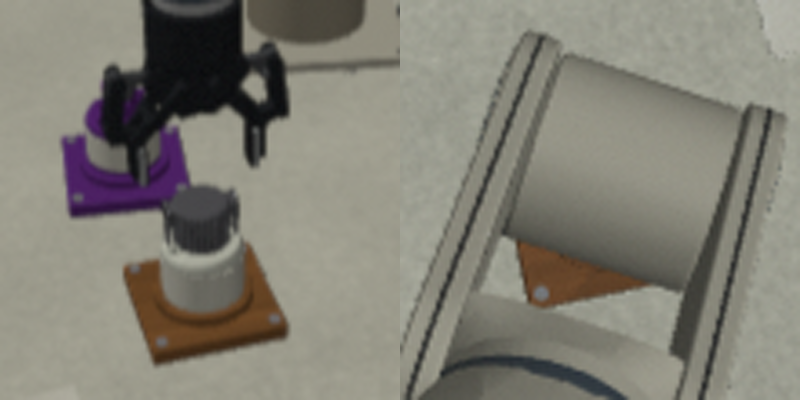

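The fingers straddle the cap evenly, left tip at (140,170) and right tip at (255,155), with the cap at (200,205). Descend and squeeze.

Run:
```python
from hlp import *
X,Y=.4897,-.163
manip.servo_line([X,Y,.115],ori(-79.7),rate=.05);f0=ft(8);np.save("f0.npy",f0);print(manip.get_time(),f0.round(2))
for w in(.066,.060,.055,.052,.046):
    manip.command_gripper(w,20);print(w,manip.get_width(),manip.get_grip_force(),(ft(8)-f0).round(3))
print(manip.get_time(),manip.get_position(),phi())
```

```text
4.725 [-0.2  -0.19  0.03  0.01 -0.    0.01]
0.066 0.06596155323151995 0.0 [ 0.218  0.504  0.022 -0.043  0.007 -0.013]
0.06 0.06063208389417893 3.9208273496478796 [-0.694  0.779  3.171  0.134  0.176  0.007]
0.055 0.054988421638520954 5.887284837663174 [-1.296  1.389  5.936  0.171  0.255  0.049]
0.052 0.05185973491634727 7.067728880792856 [-1.565  1.407  7.378  0.196  0.288  0.036]
0.046 0.049024896537411315 18.534094244241714 [-2.586  6.417 13.437  1.063  0.464  0.033]
6.625 [ 0.48981331 -0.16238072  0.1158723 ] -79.71668808642251
```

Both tabs are in: the width is 49 mm (faces are 50 mm apart when fully in) at 18.5 N grip. The closing swing leaves a 13 N upward load on the tool, so I'll relieve that and then turn in 1° steps with force feedback.

```bash
cat > turn.py <<'E'
from hlp import *
import json
f0=np.load("f0.npy");P=np.array([.4897,-.163,.115])+[-.0001,.0003,.0008];ph=-79.7
def go(P,ph): manip.set_joints(manip.solve_ik(P,ori(ph)))
go(P,ph);F=ft(8)-f0;print("relieved",F.round(2),manip.get_width(),manip.get_grip_force())
M=[];why="end"
if np.abs(F[:3]).max()<15:
  for i in range(1,89):
    ph+=1;go(P,ph);F=ft(4)-f0;M.append(F[5])
    if i%6==0 or i<4: print(i,F.round(2),round(phi(),1),P.round(4))
    base=np.median(M[max(0,i-13):max(1,i-3)]) if i>4 else 0
    if abs(F[5]-base)>.12 and i>4:
        F2=ft(8)-f0
        if abs(F2[5]-base)>.12: why="torque";F=F2;break
    if np.hypot(*F[:2])>14 or abs(F[2])>20: why="force";break
    for k in(0,1,2):
        if abs(F[k])>2: P[k]+=np.clip(.25*F[k]/15000,-.0002,.0002)
print(why,i,F.round(3),"M",np.round(M[-16:],3),phi(),manip.get_time(),manip.get_width(),manip.get_grip_force(),P)
json.dump(dict(P=list(P),ph=ph,base=float(base)),open("st.json","w"))
E
python3 turn.py
```

```text
relieved [-0.87  4.87  7.84  0.78  0.17  0.01] 0.04905042062721501 23.59600678406423
1 [-0.17  5.42  7.69  0.88  0.1  -0.04] -78.7 [ 0.4896 -0.1627  0.1158]
2 [-0.28  4.85  6.56  0.84  0.03 -0.01] -77.7 [ 0.4896 -0.1626  0.1159]
3 [ 0.66  5.3   5.33  0.82 -0.08 -0.03] -76.7 [ 0.4896 -0.1625  0.116 ]
6 [ 2.84  4.33  1.94  0.7  -0.39 -0.06] -73.7 [ 0.4896 -0.1623  0.1162]
12 [ 0.72  0.88  1.08  0.08 -0.13 -0.01] -67.7 [ 0.4898 -0.1621  0.1162]
18 [ 0.94  1.54 -0.09  0.25 -0.13 -0.02] -61.7 [ 0.4898 -0.1621  0.1162]
24 [ 1.72  2.3  -0.49  0.34 -0.16 -0.04] -55.7 [ 0.4898 -0.162   0.1162]
30 [ 0.83  1.16 -0.44  0.26 -0.08 -0.02] -49.7 [ 0.4898 -0.1619  0.1162]
36 [-3.51  2.17  3.11  0.41  0.63 -0.14] -43.7 [ 0.4897 -0.1619  0.1162]
torque 37 [-3.705  2.794  1.738  0.404  0.66  -0.189] M [-0.016 -0.017 -0.044 -0.03  -0.029 -0.026 -0.029 -0.008 -0.015 -0.036
 -0.028 -0.036 -0.015 -0.077 -0.142 -0.184] -42.71193939975009 18.8583 0.048837081291832014 21.833593690535054 [ 0.48969041 -0.16183944  0.11628806]
```

Stop felt: the torque ramps from about step 34, and is 0.19 N m at step 37. Ease back while watching where the torque vanishes, then lift gently with a force check.

```bash
cat > lift.py <<'E'
from hlp import *
import json
f0=np.load("f0.npy");s=json.load(open("st.json"));P=np.array(s["P"]);ph=s["ph"]
def go(P,ph): manip.set_joints(manip.solve_ik(P,ori(ph)))
for i in range(7):
    ph-=1;go(P,ph);F=ft(6)-f0;print("back",i+1,F.round(3))
    for k in(0,1,2):
        if abs(F[k])>1.5: P[k]+=np.clip(.4*F[k]/15000,-.0002,.0002)
ok=True
for i in range(14):
    P[2]+=.001;go(P,ph);F=ft(3)-f0;print("up",i+1,F.round(2)[:3])
    if F[2]<-8 or np.hypot(*F[:2])>14: ok=False;break
    for k in(0,1):
        if abs(F[k])>2: P[k]+=np.clip(.25*F[k]/15000,-.0002,.0002)
print(ok,manip.get_time(),manip.get_position(),phi(),manip.get_width(),manip.get_grip_force())
json.dump(dict(P=list(P),ph=ph),open("st.json","w"))
E
python3 lift.py
```

```text
back 1 [-3.306  2.409  0.649  0.404  0.707 -0.141]
back 2 [-3.402  2.403 -0.799  0.343  0.613 -0.101]
back 3 [-2.249  1.53  -1.026  0.246  0.496 -0.068]
back 4 [-1.711  0.94  -1.642  0.141  0.305 -0.034]
back 5 [-0.711  0.359 -1.73   0.037  0.103 -0.004]
back 6 [ 0.444  0.425 -1.163 -0.007  0.014  0.015]
back 7 [ 0.322  0.451 -0.522 -0.005 -0.012 -0.004]
up 1 [-0.05  0.32 -0.93]
up 2 [ 0.2   0.24 -0.73]
up 3 [ 0.72  0.58 -0.6 ]
up 4 [ 0.25  0.47 -1.13]
up 5 [-0.08  0.5  -1.39]
up 6 [ 0.39  0.25 -0.8 ]
up 7 [-0.23  0.42 -0.86]
up 8 [ 0.23  0.1  -0.72]
up 9 [-0.06 -0.23 -0.8 ]
up 10 [-0.    0.32 -1.31]
up 11 [ 0.31  0.18 -1.04]
up 12 [ 0.36  0.23 -0.65]
up 13 [ 0.11  0.14 -0.55]
up 14 [ 0.63  0.15 -0.96]
True 25.5083 [ 0.48943405 -0.16168188  0.13022934] -49.70126041053924 0.04854158568104324 21.222696737386286
```

The cap lifts freely, carrying about its own weight (~0.8 N). Continue up slowly, then check with a picture.

Run:
```python
from hlp import *
import json,cv2
f0=np.load("f0.npy");s=json.load(open("st.json"));P=np.array(s["P"]);ph=s["ph"]
ok=True
for i in range(8):
    P[2]+=.004;manip.servo_line(P,ori(ph),rate=.02);F=ft(2)-f0;print(F.round(2)[:3])
    if F[2]<-8 or np.hypot(*F[:2])>12: ok=False;break
if ok: P[2]=.22;manip.servo_line(P,ori(ph),rate=.06)
c=manip.camera("scene");cv2.imwrite("pics/b.png",cv2.resize(c["image"][90:250,180:340,::-1],(480,480),interpolation=2))
print(ok,manip.get_time(),manip.get_position(),manip.get_width(),manip.get_grip_force(),(ft(8)-f0).round(2))
json.dump(dict(P=list(P),ph=ph),open("st.json","w"))
```

```text
[-0.06  0.06 -0.41]
[-0.06  0.34 -0.68]
[ 0.06  0.4  -1.23]
[-0.37 -0.16 -1.32]
[-0.12  0.27 -1.  ]
[-0.36  0.48 -0.78]
[ 0.76  0.27 -0.66]
[ 0.39  0.49 -1.49]
True 29.7417 [ 0.48911792 -0.16156163  0.21953694] 0.04857566366019035 21.2220689188689 [ 0.16  0.6  -0.94  0.    0.   -0.01]
```

View pics/b.png

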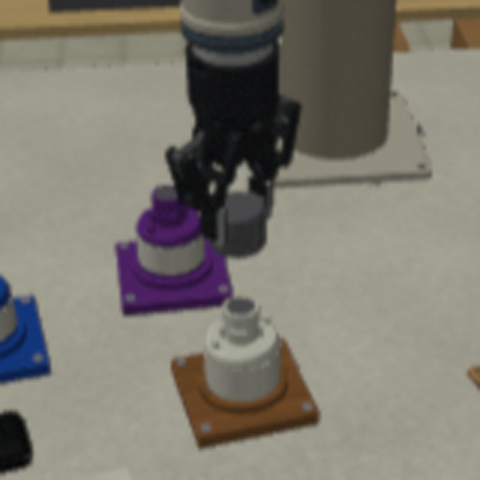

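The cap hangs upright in the fingers at (240,222), and the tub's neck is bare at (240,315). Next I'll place it in the tray.

Run:
```python
from hlp import *
import cv2
o=ori(-17.5);T=np.array([.5326,.1636,0])
manip.move_to(T+[0,0,.20],o);print(manip.get_time(),manip.get_position())
manip.servo_line(T+[0,0,.06],o,rate=.08);manip.servo_line(T+[0,0,.044],o,rate=.03)
f1=ft(8);z=.044;print(f1.round(2))
while z>.036:
    z-=.0005;manip.servo_line(T+[0,0,z],o,rate=.01);F=ft(3)-f1
    if F[2]>2.0: break
print("touch",z,F.round(2),manip.get_time(),manip.get_width())
for w in(.052,.056,.060,.064,.072,.085):
    manip.command_gripper(w,20);print(w,manip.get_width(),manip.get_grip_force(),(ft(3)-f1).round(2)[:3])
manip.servo_line(T+[0,0,.12],o,rate=.06);manip.servo_line(T+[0,0,.22],o,rate=.15)
manip.move_to([.42,-.05,.28],o)
print(manip.get_time())
v=[]
for n,(a,b,cc,d) in dict(top=(160,280,100,220),scene=(160,280,310,430)).items():
    c=manip.camera(n);v.append(cv2.resize(c["image"][a:b,cc:d,::-1],(400,400),interpolation=2))
cv2.imwrite("pics/c.png",np.hstack(v))
```

```text
31.1167 [0.53271544 0.16273604 0.20002515]
[ 0.09  0.13 -0.96  0.02 -0.01  0.02]
touch 0.03899999999999999 [-0.44 -0.52  3.3   0.02  0.18 -0.06] 36.8333 0.04899946979347604
0.052 0.05244494453576316 7.061273865401745 [-0.26  0.1  -0.11]
0.056 0.05618287150075561 5.492239119485021 [-0.27  0.04 -0.24]
0.06 0.059565454879954655 3.923023820389062 [ 0.12 -0.26  0.29]
0.064 0.06364271996680679 0.0 [-0.4  -0.02  0.87]
0.072 0.07198591025526131 0.0 [ 0.09 -0.17  0.82]
0.085 0.08474553995181522 0.0 [-0.05 -0.2   0.88]
41.8417
```

View pics/c.png

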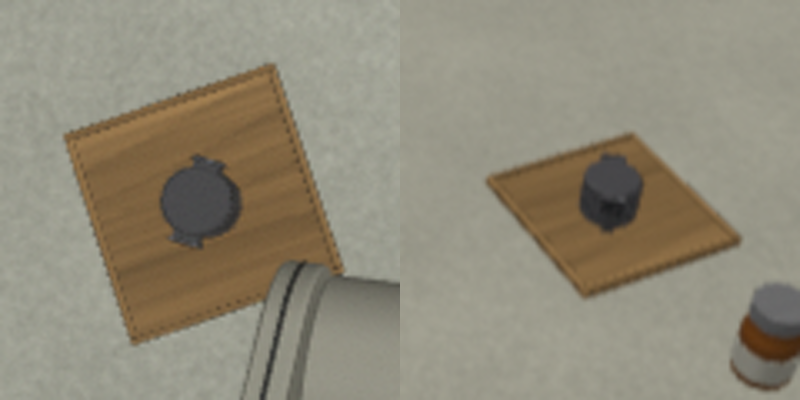

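The cap stands upright near the tray's centre, at (200,203) in the top crop. Its tabs are out and the gripper is clear. Hand in.

```bash
python3 -c "
from rig import manip
print(manip.sign_off(),manip.get_time())"
```

```text
the job is handed in; nothing more can be done
the job is handed in; nothing more can be done
```

The cap is off the tub and standing upright near the centre of the tray with its tabs sprung out, and I've handed the job in after about 42 s; no verdict came back.

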